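# Aim the shed work light at the wooden block

### The arm

A 7-joint arm with a two-finger parallel gripper is mounted at the origin on the work surface. World frame = base frame: x ahead of the robot, y to its left, z up, the work surface at z = 0. Lengths are in mm, angles in rad, forces in N, time in s.
With the tool pointing down it reaches from about 375 to 925 mm from the base axis. Payload 3.1 kg.
Tool frame: the origin (TCP) lies midway between the tips of the shut fingers; the grasp point (between the pads) lies 19 mm behind it (grip_point_offset is the distance from the TCP to the grasp point, in mm); z points along the fingers, y is the line along which they close (so a half turn about z gives the same grasp; the last joint's range is limited). The gripper opens to 85 mm and grips with 20 to 120 N. Pads are 22 mm wide; open, the fingers measure 114 mm over their backs; the gripper's body (76 mm by 85 mm) begins 54 mm behind the grasp point. The pads swing forward as they close: fully open they stand 13 mm farther back than shut.
Start: joints at [-1.44, 0.383, 0.044, 1.598, -0.018, 1.161, -0.05], TCP at [147.402, 633.068, 231.269] pointing down, gripper open.
Joint ranges: [-2.61, 2.61], [-0.41, 2.15], [-1.48, 1.57], [0, 2.5], [-1.57, 4.71], [0.05, 1.97], [-2.85, 2.85]. Speed limits (rad/s): [2.79, 2.79, 3.14, 3.14, 3.14, 3.14, 3.14].

### API

Orientations are given as a rotation vector (axis times angle).
In Python, from station import move_ptp, movel, movej, open_jaws, grab, hold, inverse_kinematics, observe, snapshot, MotionError, sign_off, recognise, grip_point_offset gives the robot as it stands. Calls block until the motion is done:
- move_ptp(position, orientation): joint-space move of the TCP to a pose.
- movel(position, rot=None, velocity=150, contact_N=None): straight line of the TCP; rot=None keeps the orientation; velocity is the mean speed in mm/s. With contact_N (N) it stops when the force on the tool has changed by that much, and returns True; else False.
- movej(angles): joint-space move.
- open_jaws() and grab(): open the fingers fully, or close them until they stop; the grip force is fixed at half the most.
- hold(seconds).
- inverse_kinematics(position, orientation): joint angles nearest the present ones, or None.
- observe(): the state.
- snapshot(name): name is "scene" or "top"; returns a dict with "pixels" (384x512x3 uint8, red, green, blue), "fx", "fy", "cx", "cy" (pixels), "k1" (the pictures are not rectified: a ray, as slopes to the right and down, at radius r is drawn at 1 + k1 r^2 times it, then the intrinsics apply), "R" (3x3) and "t" (3): a world point X has camera coordinates R X + t. Camera axes: x right, y down, z forward; pixel columns grow to the right and rows downward; lengths in mm; the calibration is good to about 2 mm. A picture is of the moment at which its call begins. There is no depth.
A pose or a line that the arm cannot do raises MotionError and nothing moves.
- sign_off(): hands the job in; it is judged then, once.
Trained networks look in the newest picture that a camera, given by its name, has taken for a name from the list of things; names that differ only in an ending like _2 or _b are one class to them, and where a whole thing is asked for, a point or a joint stands for the part that bears it (a point fixed in the world has none). Each returns a list of dicts, best first, with "confidence" (0 to 1); they miss things now and then, are a little off and sometimes report something else, mostly with a low value. They report only what shows in the picture. A call takes as long as a camera call.
- recognise(camera, target): "centre" ([x, y, z] in mm, in the coordinates of the camera as it stood for that picture, good to about 4 mm: the middle of the surface that is visible of it).
The state is a dict: "t": time; "q": joint angles; "qvel": joint speeds; "joint_efforts": joint torques, N m; "eef_pos": TCP position; "eef_rot": TCP orientation; "wrist_force": force on the tool from outside, world axes, zero at the start; "torque": the same for the moment, N m; "finger_gap": finger opening in mm; "finger_force": force on a finger pad.
Only numpy, scipy, OpenCV 4.12 (cv2) and the standard library are available. Lean on these libraries where they do the work, as an engineer would, in place of code of your own. Each camera call takes 0.05 s, during which the arm holds its last target. There are 200 camera calls.

### The job

Light up the little wooden block with the work light: turn its swivelling head so that it faces straight at the block and lean the head forward to 35 degrees from upright. Let go of it, then press the push button on the lamp's foot right down and come away, leaving the lamp so aimed and the block and the other things on the shelf where they lie.

Things in the scene. Friction and masses are not known exactly. Their poses are not given: they have to be found in the camera images.
- lamp: Dark steel foot of the work light, fixed to the shelf: a plate 120 x 270 x 22 mm (x, y, z). Origin on the shelf surface under the swivel axis; the plate reaches 75 mm to -y and 195 mm to +y of it. z up. At swivel 0 the lamp faces this frame's -x. The whole lamp may stand turned up to 0.25 rad.
- pivot (a point): Point fixed to the foot, on the upright swivel axis and at the height of the tilt axis (85 mm above the shelf); same axes as the foot. Both joint axes pass through it.
- swivel (a joint): Swivel of the yoke and head about the upright axis, rad, positive anticlockwise from above, 0 = facing the foot's -x, range -1.4 to 1.4. Stays where it is left (friction 0.15 N m).
- head (a joint): Forward lean of the lamp head about the horizontal tilt axis, rad: 0 = upright, growing as its top leans to the side that it faces (its own -x); range 0 to 1.2; 35 degrees is 0.611. Stiff, stays where it is left (friction 0.40 N m against a weight moment of at most 0.25 N m).
- yoke (a point): Same point as pivot, but turning with the swivel (not with the lean): -x is the horizontal direction in which the lamp faces, y runs along the tilt axis. The yoke's uprights stand 72 to 78 mm to either side, with round knobs out to 93 mm, 28 mm across.
- tab (a point): Centre of the steel grip tab on the middle of the head's top edge: a flat plate 10 mm thick (x), 36 mm wide (y), 45 mm tall (z), 127.5 mm from the tilt axis. It lies in the head's plane and its frame turns with the head: z from the tilt axis up through the tab, -x out of the white front face.
- head_mid (a point): Centre of the black lamp head: 126 mm wide (y), 102 mm tall (z), 18 mm thick (x), with a white front (-x) and aluminium fins out to 19 mm behind the centre. 55 mm from the tilt axis; the head's top edge, where the tab begins, is 106 mm from it. Same axes as the tab.
- switch (a joint): Push button on the lamp's foot, m pressed: 0 = up, 0.006 = right down. Springs back; right down takes 5 N.
- switch_top (a point): Centre of the top of that grey round button, 30 mm across, pressed straight down. It sits on the +y end of the foot, 155 mm from the swivel axis.
- block_mid (a point): Centre of the small loose wooden block (28 x 20 x 16 mm, centre 8 mm above the shelf) lying in front of the lamp, 155 to 225 mm from its swivel axis. It must not be moved.
- tin: Bystander: round steel tin with screw-top lid, 85 mm across, 78 mm tall; origin under its centre.
- dispenser: Bystander: orange plastic screw dispenser, 60 x 70 x 108 mm, with a push button on top and a spout to its -x; origin under its centre.
- clamp: Bystander: white plastic C-shaped clamp lying flat, about 80 x 150 x 18 mm; origin under its middle.
- pliers: Bystander: steel pliers lying flat, 185 mm long along x, 15 mm thick; origin near the middle.

How it is judged:
By the outcome, as a careful person would: the job done as asked, in the order asked, and still so for the second after the job is handed in, with the robot touching nothing.
It also fails if it takes over 48 s, if anything falls off the work surface, if the arm or the gripper's body presses on something with over 40 N, if the wrist force passes 120 N, or if a joint passes its speed limit or range.

## Working session

There is one attempt and no reset: what is moved stays moved. The work goes in short steps, each a Python script; the robot and the scene stay as the last script left them, time stands still between calls to the robot, and variables do not carry over. Pictures are saved under pics/ and viewed, at most 10 in all, crops included, and the job is handed in when it is done.

```bash
mkdir -p pics; ls
cat > h.py <<'E'
import numpy as np, cv2
from station import *
def snap(cam,name=None):
    s=snapshot(cam)
    if name: cv2.imwrite(f'pics/{name}.png',s['pixels'][:,:,::-1])
    s['R']=np.array(s['R']);s['t']=np.array(s['t']);return s
def proj(s,X):
    c=s['R']@np.array(X,float)+s['t'];a=c[:2]/c[2];a=a*(1+s['k1']*(a@a))
    return np.array([s['fx']*a[0]+s['cx'],s['fy']*a[1]+s['cy']])
def world(s,c): return s['R'].T@(np.array(c)-s['t'])
def pix2plane(s,uv,z):
    d=np.array([(uv[0]-s['cx'])/s['fx'],(uv[1]-s['cy'])/s['fy']]);a=d.copy()
    for _ in range(20): a=d/(1+s['k1']*(a@a))
    r=s['R'].T@np.array([a[0],a[1],1]);o=-s['R'].T@s['t'];return o+r*(z-o[2])/r[2]
E
python3 - <<'E'
from h import *
for cam in('scene','top'):
    s=snap(cam,cam+'0');print(cam,'campos',(-s['R'].T@s['t']).round())
    for n in['lamp','yoke','tab','head_mid','switch_top','block_mid','tin','dispenser','clamp','pliers']:
        for r in recognise(cam,n)[:2]:
            w=world(s,r['centre']);print(n,round(r['confidence'],2),w.round(1),proj(s,w).round())
print(observe()['t'],grip_point_offset)
E
```

```text
pics
scene campos [1069.  492.  826.]
lamp 0.75 [630.9 -44.6  48.6] [198. 225.]
yoke 0.82 [625.  -77.7 127.5] [187. 198.]
yoke 0.45 [622.6 -76.3 144.9] [187. 193.]
tab 0.91 [616.6 -76.4 151.3] [189. 190.]
head_mid 0.81 [617.3 -77.3 144.1] [189. 192.]
head_mid 0.68 [624.2 -75.3 126.9] [188. 198.]
switch_top 0.61 [621.8  88.2  45.2] [239. 248.]
block_mid 0.58 [ 401.1 -317.5   73. ] [186. 140.]
block_mid 0.37 [439.4   1.7  16.7] [256. 201.]
tin 0.62 [ 404.4 -319.2   73.4] [185. 141.]
dispenser 0.68 [467.9 396.6  86.1] [380. 259.]
clamp 0.82 [ 651.3 -372.2   18.2] [120. 187.]
pliers 0.65 [625.3 457.6  13.8] [367. 337.]
pliers 0.21 [634.6 -43.6  52.7] [198. 225.]
top campos [ 277.   51. 1467.]
lamp 0.9 [617.1 -12.4  20.5] [264. 179.]
yoke 0.71 [613.4 -70.  142.4] [283. 170.]
tab 0.93 [603.9 -75.3 179. ] [285. 170.]
head_mid 0.97 [607.8 -78.2 178.7] [286. 168.]
switch_top 0.47 [431.7   2.3  17.9] [266. 233.]
block_mid 0.38 [432.9   0.9  18.8] [266. 232.]
tin 0.8 [ 387.6 -329.7   83.3] [368. 233.]
dispenser 0.84 [434.2 377.2 100.3] [151. 241.]
dispenser 0.19 [ 385.5 -327.1   81.8] [367. 234.]
clamp 0.73 [ 645.3 -387.8   19.9] [368. 161.]
pliers 0.8 [610.8 455.8  13.4] [132. 195.]
1.1 18.700000000000003
```

Run:
```python
import cv2
a=cv2.imread('pics/scene0.png')[140:290,130:330];b=cv2.imread('pics/top0.png')[120:270,190:390]
cv2.imwrite('pics/both.png',cv2.resize(cv2.vconcat([a,b]),None,fx=2,fy=2) if 0 else cv2.hconcat([cv2.resize(a,(400,300),interpolation=2),cv2.resize(b,(400,300),interpolation=2)]))
```

```text
(no output)
```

View pics/both.png

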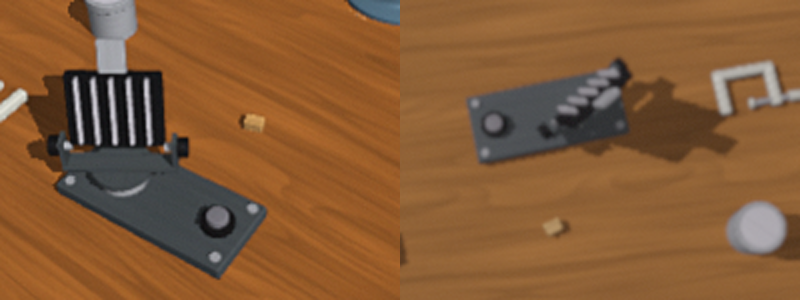

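View pics/top0.png

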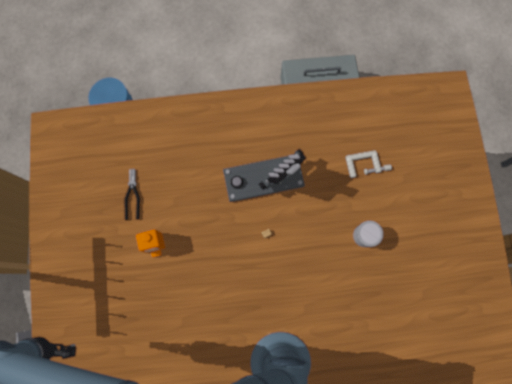

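Run:
```python
import cv2
cv2.imwrite('pics/c1.png',cv2.resize(cv2.imread('pics/scene0.png')[150:285,145:275],None,fx=4.4,fy=4.4,interpolation=cv2.INTER_CUBIC))
cv2.imwrite('pics/c2.png',cv2.resize(cv2.imread('pics/top0.png')[140:245,215:315],None,fx=5.5,fy=5.5,interpolation=cv2.INTER_CUBIC))
```

```text
(no output)
```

View pics/c1.png

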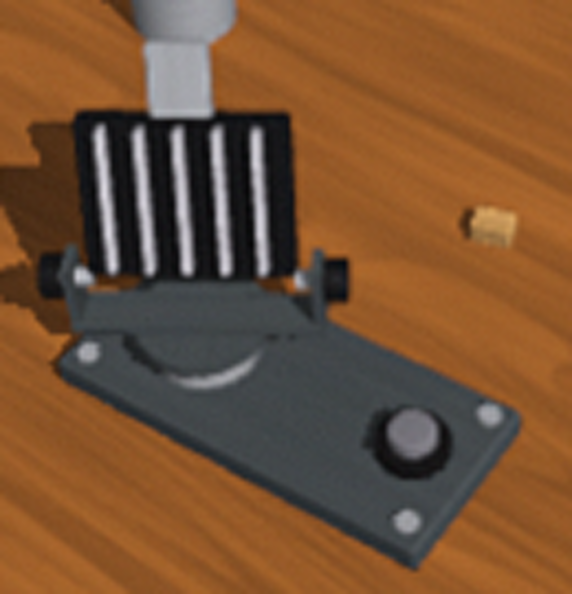

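View pics/c2.png

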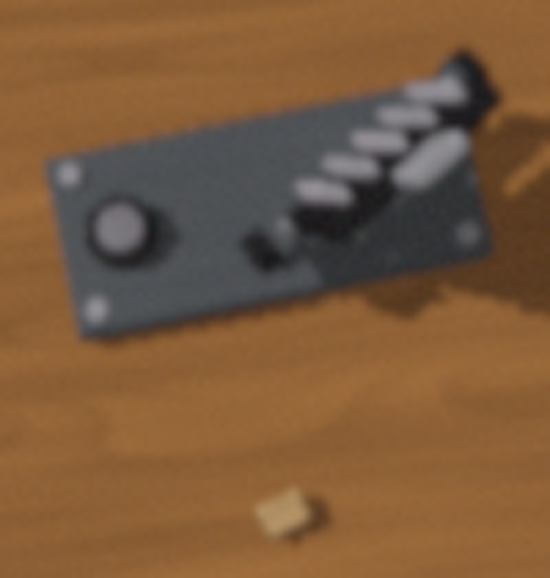

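```bash
cat > fit.py <<'E'
from h import *
from scipy.optimize import least_squares
from scipy.spatial.transform import Rotation as Ro
def S(c):
    s=snapshot(c);s['R']=np.array(s['R']);s['t']=np.array(s['t']);return s
sc,tp=S('scene'),S('top')
f1=lambda u,v:np.array([u/4.4+145-.39,v/4.4+150-.39]); f2=lambda u,v:np.array([u/5.5+215-.4,v/5.5+140-.4])
def pts(p):
    x,y,yaw,sw,ln,a,b,hb=p
    L=lambda X:np.array([x,y,0])+Ro.from_euler('z',yaw).apply(X)
    Y=lambda X:L(np.array([0,0,85])+Ro.from_euler('z',sw).apply(X))
    H=lambda X:Y(Ro.from_euler('y',-ln).apply(X))
    return L,Y,H
def obs(p):
    a,b,hb=p[5:];L,Y,H=pts(p)
    return [(sc,f1(518,417),L([-60,195,22])),(sc,f1(415,552),L([60,195,22])),(sc,f1(60,362),L([60,-75,22])),
    (sc,f1(89,352),L([a,60-b,22])),(sc,f1(490,415),L([-a,60+b,22])),(sc,f1(407,521),L([a,60+b,22])),(sc,f1(412,432),L([0,155,hb])),
    (sc,f1(40,276),Y([0,-93,0])),(sc,f1(346,280),Y([0,93,0])),(sc,f1(78,115),H([9,-63,106])),(sc,f1(290,116),H([9,63,106])),
    (sc,f1(145,42),H([5,-18,150])),(sc,f1(210,42),H([5,18,150])),
    (tp,f2(48,160),L([60,195,22])),(tp,f2(83,338),L([-60,195,22])),(tp,f2(492,252),L([-60,-75,22])),
    (tp,f2(68,174),L([a,60+b,22])),(tp,f2(96,310),L([-a,60+b,22])),(tp,f2(468,234),L([-a,60-b,22])),(tp,f2(119,228),L([0,155,hb])),
    (tp,f2(432,158),H([0,0,150])),(tp,f2(247,250),Y([0,93,0]))]
r=least_squares(lambda p:np.concatenate([proj(s,X)-uv for s,uv,X in obs(p)]),[620,-60,0.1,.5,.2,45,120,40],loss='soft_l1')
p=r.x;L,Y,H=pts(p)
print(p.round(3));print([tuple((proj(s,X)-uv).round(1)) for s,uv,X in obs(p)])
B=[pix2plane(tp,f2(286,512),14),pix2plane(sc,f1(494,222),14)];print(B)
b=np.mean(B,0);d=b[:2]-p[:2];print('dist',np.hypot(*d))
want=np.arctan2(-d[1],-d[0])-p[2];print('swivel want',want,'button',L([0,155,p[7]]),'tab',H([0,0,127.5]))
np.save('p.npy',np.r_[p,want])
E
python3 fit.py
```

```text
[ 6.33862e+02 -7.04060e+01  1.04000e-01  5.03000e-01  3.45000e-01
  4.51480e+01  1.20128e+02  3.84270e+01]
[(np.float64(1.5), np.float64(-1.9)), (np.float64(0.0), np.float64(0.0)), (np.float64(-1.0), np.float64(-0.7)), (np.float64(-0.0), np.float64(0.2)), (np.float64(0.1), np.float64(0.1)), (np.float64(0.1), np.float64(0.2)), (np.float64(0.3), np.float64(0.0)), (np.float64(1.1), np.float64(-1.1)), (np.float64(0.7), np.float64(0.4)), (np.float64(-1.1), np.float64(0.2)), (np.float64(-0.0), np.float64(1.2)), (np.float64(0.2), np.float64(0.2)), (np.float64(-0.3), np.float64(0.5)), (np.float64(-1.1), np.float64(-0.8)), (np.float64(-0.9), np.float64(-0.3)), (np.float64(0.7), np.float64(-0.3)), (np.float64(0.2), np.float64(-0.2)), (np.float64(0.1), np.float64(-0.2)), (np.float64(-0.0), np.float64(-0.3)), (np.float64(0.3), np.float64(-0.2)), (np.float64(1.7), np.float64(0.4)), (np.float64(0.6), np.float64(1.0))]
[array([431.24343356,  -1.03240295,  14.        ]), array([433.09925995,   1.60092834,  14.        ])]
dist 213.71944892717462
swivel want -0.4406362712940451 button [617.84350246  83.76443783  38.4273604 ] tab [598.40892869 -95.00898247 204.97515999]
```

```bash
cat > g.py <<'E'
from h import *
from scipy.spatial.transform import Rotation as Ro
p=np.load('p.npy')
def pose(sw,ln,z,sg,dz=0):
    """TCP pose with fingers along -z of the head, z mm from tilt axis"""
    Rh=(Ro.from_euler('z',p[2]+sw)*Ro.from_euler('y',-ln)).as_matrix()
    P=np.array([p[0],p[1],85+dz])+Rh[:,2]*z
    y=sg*Rh[:,0];zz=-Rh[:,2];R=np.c_[np.cross(y,zz),y,zz]
    return P.tolist(),Ro.from_matrix(R).as_rotvec().tolist()
E
python3 - <<'E'
from g import *
for sg in(1,-1):
    for a in [(p[3],p[4],230),(p[3],p[4],113),(0,.5,113),(p[8],.611,113),(p[8],.611,230)]:
        q=inverse_kinematics(*pose(*a,sg));print(sg,None if q is None else np.round(q,2))
E
```

```text
1 [-0.38  0.07  0.7   1.89 -0.38  1.01  1.08]
1 [-0.54  0.32  0.89  1.96 -0.7   0.87  1.33]
1 [-0.42  0.08  0.57  2.2  -0.39  0.42  0.56]
1 [-0.76  0.04  0.65  2.3   0.76  0.34 -1.12]
1 [-1.01 -0.37  0.66  2.32  0.88  0.8  -1.2 ]
-1 [-0.98  0.23  1.44  1.91 -0.6   1.09 -1.85]
-1 [-0.83  0.64  1.39  1.97 -1.09  1.13 -1.53]
-1 [-1.15  0.32  1.44  2.21 -0.95  0.58 -2.09]
-1 [-0.74  0.04  0.63  2.3   0.76  0.34  2.02]
-1 [-0.9  -0.34  0.58  2.32  0.83  0.76  1.98]
```

Run:
```python
from g import *
P,r=pose(p[3],p[4],220,1)
o=observe()['eef_pos']
movel([o[0],o[1],330],velocity=200)
move_ptp(P,r)
print(observe()['t'],np.round(observe()['q'],2))
P,r=pose(p[3],p[4],113,1)
print('contact',movel(P,r,velocity=80,contact_N=8))
s=observe();print(s['t'],s['eef_pos'],P,np.round(s['q'],2),s['wrist_force'])
snap('scene','pre')
import cv2
cv2.imwrite('pics/prec.png',cv2.resize(cv2.imread('pics/pre.png')[90:260,110:300],None,fx=3.3,fy=3.3,interpolation=cv2.INTER_CUBIC))
```

```text
4.8583 [-1.47 -0.38  1.54  1.91  0.18  0.98  0.65]Traceback (most recent call last):
  File "<stdin>", line 8, in <module>
station.MotionError: the arm cannot follow that straight line within its joint ranges
```

Run:
```python
from g import *
try:
    o=observe()['eef_pos'];movel([o[0],o[1],o[2]+60])
except MotionError as e: print('noup',e)
movej([-0.38,0.07,0.7,1.89,-0.38,1.01,1.08])
s=observe();print(s['t'],np.round(s['eef_pos'],1),pose(p[3],p[4],230,1)[0],s['wrist_force'])
for a in [(p[3],p[4],200),(p[3],p[4],113),(0.2,.4,113),(0,.5,113),(p[8],.611,113),(p[8],.611,180)]:
    q=inverse_kinematics(*pose(*a,1));print(None if q is None else np.round(q,2))
P,r=pose(p[3],p[4],113,1)
try:
    print('contact',movel(P,r,velocity=80,contact_N=8))
except MotionError as e: print(e)
s=observe();print(s['t'],s['eef_pos'],P,np.round(s['q'],2),s['wrist_force'])
snap('scene','pre')
import cv2
cv2.imwrite('pics/prec.png',cv2.resize(cv2.imread('pics/pre.png')[90:260,110:300],None,fx=3.3,fy=3.3,interpolation=cv2.INTER_CUBIC))
```

```text
6.45 [ 570.5 -119.5  303.2] [569.9078055153536, -114.78811562599387, 301.42577880353866] [-0.14031108 -0.58056387  0.81629831]
[-0.38  0.12  0.69  1.91 -0.42  0.96  1.12]
[-0.36  0.27  0.66  1.96 -0.59  0.83  1.25]
[-0.43  0.17  0.65  2.07 -0.5   0.64  0.86]
[-0.5   0.08  0.65  2.2  -0.41  0.42  0.57]
[-0.35  0.05  0.22  2.28  0.8   0.36 -1.16]
[ 0.05 -0.1  -0.22  2.29  0.6   0.48 -0.98]
contact False
8.0917 [602.78090271 -92.54044188 192.02151689] [602.4407948910372, -92.21095875913217, 191.33092610782552] [-0.35  0.26  0.64  1.95 -0.59  0.83  1.24] [ 0.29587427 -0.35338603  0.56720622]
```

View pics/prec.png

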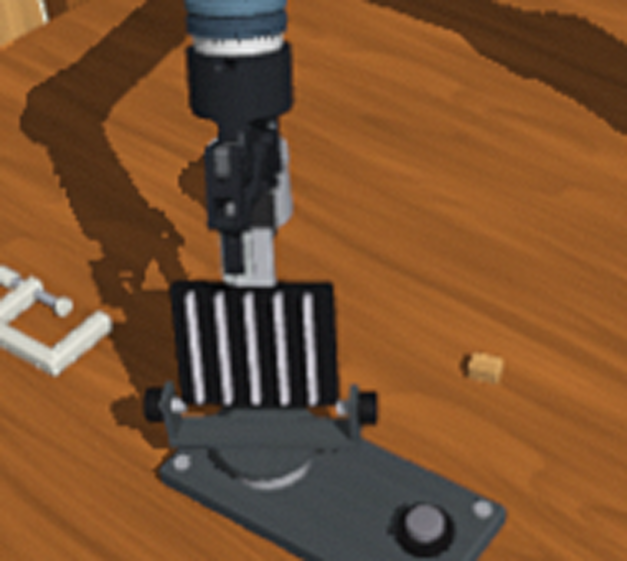

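The fingers straddle the tab (crop pixel ~(245,250)), just above the head's top edge, and the block at (485,368) is clear. I'll grip and turn.

Run:
```python
from g import *
grab();s=observe();print(s['t'],s['finger_gap'],s['finger_force'],np.round(s['wrist_force'],1))
n=9
try:
  for k in range(1,n+1):
    f=k/n
    P,r=pose(p[3]+f*(p[8]-p[3]),p[4]+f*(.611-p[4]),113,1)
    movel(P,r,velocity=13)
    s=observe();print(k,round(s['t'],1),np.round(np.array(s['eef_pos'])-P,1),np.round(s['wrist_force'],1),round(s['finger_gap'],1),np.round(s['q'],2))
    if np.linalg.norm(s['wrist_force'])>45: break
except MotionError as e: print(e)
```

```text
8.8167 9.228428830546937 58.479541540145874 [-1.7  0.1  1.8]
1 9.4 [0.3 0.8 0.3] [-0.4  3.2  2. ] 9.4 [-0.38  0.23  0.66  2.   -0.59  0.76  1.15]
2 10.0 [0.4 0.7 0.2] [-0.5  4.8  2.3] 9.4 [-0.42  0.19  0.67  2.05 -0.58  0.68  1.04]
3 10.6 [0.4 0.6 0.2] [1.2 5.5 1.3] 9.2 [-0.46  0.16  0.69  2.1  -0.55  0.6   0.91]
4 11.2 [0.5 0.6 0.2] [2.2 5.  0.6] 9.4 [-0.52  0.12  0.71  2.15 -0.5   0.51  0.75]
5 11.8 [0.6 0.6 0.2] [2.8 5.4 0.1] 9.5 [-0.6   0.09  0.74  2.2  -0.39  0.42  0.53]
6 12.5 [0.7 0.5 0.2] [ 4.1  5.4 -0.9] 9.2 [-0.69  0.06  0.78  2.24 -0.2   0.35  0.22]
7 13.2 [0.8 0.5 0.2] [ 3.3  4.9 -2.5] 9.2 [-0.8   0.04  0.83  2.27  0.1   0.3  -0.19]
8 13.9 [0.9 0.5 0.2] [ 3.5  3.5 -3.1] 9.5 [-0.91  0.03  0.87  2.29  0.45  0.29 -0.67]
9 14.6 [1.  0.4 0.3] [ 4.5  2.8 -3.5] 9.4 [-0.99  0.05  0.89  2.3   0.74  0.32 -1.09]
```

Run:
```python
from g import *
hold(.3)
s=observe();M=Ro.from_rotvec(s['eef_rot']).as_matrix();hz=-M[:,2];hx=M[:,1]
print('lean',np.arccos(hz[2]),'sw',np.arctan2(hx[1],hx[0])-p[2],'want',p[8], 'tilt az', np.arctan2(-hz[1],-hz[0])-p[2])
print('from pos', np.array(s['eef_pos'])-[p[0],p[1],85])
open_jaws()
for z in(185,210):
    try: movel(*pose(p[8],.611,z,1),velocity=120)
    except MotionError as e: print(z,e)
s=observe();print(s['t'],s['eef_pos'],np.round(s['q'],2))
snap('scene','s2');snap('top','t2')
for c,a in(('s2',(150,285,145,275)),('t2',(140,245,215,315))):
    f=4.4 if c=='s2' else 5.5
    cv2.imwrite(f'pics/{c}c.png',cv2.resize(cv2.imread(f'pics/{c}.png')[a[0]:a[1],a[2]:a[3]],None,fx=f,fy=f,interpolation=cv2.INTER_CUBIC))
```

```text
lean 0.6135654623998201 sw -0.4373347412642157 want -0.4406362712940451 tilt az -0.43619956592578185
from pos [-60.14189934  21.9030227   92.81561221]
16.7167 [520.35485991 -30.54734753 256.67447231] [-1.01 -0.32  0.71  2.32  0.89  0.72 -1.2 ]
```

View pics/s2c.png

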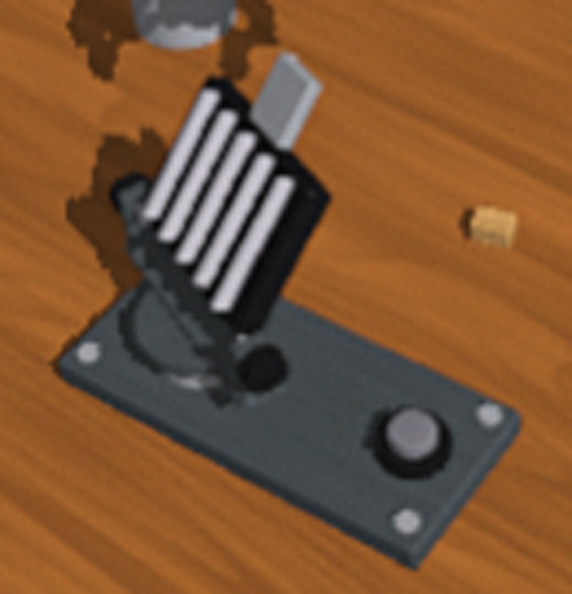

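```bash
cat > chk.py <<'E'
from g import *
from scipy.optimize import least_squares
def check(s,O):
    def X(x,k):
        sw,ln=x[:2];A=Ro.from_euler('z',p[2]+sw);v=k[1:]
        v=A.apply(v) if k[0]=='Y' else (A*Ro.from_euler('y',-ln)).apply(v)
        return v+[p[0],p[1],85]
    r=least_squares(lambda x:np.concatenate([proj(s,X(x,k))-[u/4.4+144.6,v/4.4+149.6] for (u,v),k in O]),[-.44,.6],loss='soft_l1')
    print('fit sw,lean',r.x.round(3),r.fun.round(1))
E
python3 - <<'E'
from chk import *
s=snap('scene')
check(s,[((265,369),('Y',0,93,0)),((287,53),('H',5,-18,150)),((322,87),('H',-5,18,150)),((215,78),('H',9,-63,106)),((329,197),('H',-9,63,106))])
o=observe()['eef_pos'];btn=[617.8,84.8]
d=Ro.from_matrix
def go(a):  # tool down, yaw a
    return (Ro.from_euler('z',a)*Ro.from_euler('x',np.pi)).as_rotvec().tolist()
for a in np.arange(-3,3.2,.5):
    q=inverse_kinematics([*btn,180],go(a)); q2=inverse_kinematics([*btn,32],go(a))
    print(round(a,1),None if q is None else np.round(q,2),None if q2 is None else np.round(q2,2))
E
```

```text
fit sw,lean [-0.464  0.602] [-0.2  2.2 -1.  -0.3  0.8  0.4 -0.7 -1.5  1.1  0.5]
-3.0 [ 0.67  0.74 -1.25  1.67  0.73  1.28  0.99] [ 0.66  1.04 -1.26  1.75  1.07  1.21  0.81]
-2.5 [ 0.67  0.74 -1.25  1.67  0.73  1.28  1.49] [ 0.66  1.04 -1.26  1.75  1.07  1.21  1.31]
-2.0 [ 0.67  0.74 -1.25  1.67  0.73  1.28  1.99] [ 0.66  1.04 -1.26  1.75  1.07  1.21  1.81]
-1.5 [-1.03  0.66  1.15  1.75 -0.66  1.17 -2.75] [-0.74  0.69  0.7   1.82 -0.57  0.85 -2.83]
-1.0 [-0.8   0.47  0.77  1.74 -0.37  1.08 -2.48] [-0.66  0.65  0.6   1.81 -0.48  0.83 -2.4 ]
-0.5 [-0.77  0.46  0.73  1.74 -0.35  1.07 -2.  ] [-0.6   0.62  0.5   1.81 -0.4   0.81 -1.96]
0.0 [-0.77  0.46  0.73  1.74 -0.35  1.07 -1.49] [-0.46  0.59  0.33  1.8  -0.25  0.79 -1.58]
0.5 [-0.81  0.48  0.79  1.74 -0.38  1.08 -0.96] [-0.5   0.6   0.38  1.8  -0.3   0.79 -1.04]
1.0 [-0.87  0.51  0.88  1.74 -0.44  1.09 -0.42] [-0.65  0.64  0.57  1.81 -0.46  0.82 -0.42]
1.5 [-0.98  0.61  1.07  1.75 -0.58  1.14  0.19] [-0.76  0.7   0.73  1.82 -0.6   0.86  0.19]
2.0 [-1.02  0.66  1.14  1.75 -0.65  1.17  0.74] [-0.6   0.63  0.51  1.81 -0.4   0.81  0.54]
2.5 [ 0.43  0.52 -0.82  1.68  0.41  1.13  0.42] [-0.68  0.66  0.62  1.81 -0.5   0.83  1.11]
3.0 [ 0.67  0.74 -1.25  1.67  0.73  1.28  0.7 ] [ 0.56  0.86 -1.04  1.75  0.85  1.05  0.63]
```

Run:
```python
from g import *
o=observe()['eef_pos']
try: movel([o[0]-10,o[1]+5,o[2]+50],velocity=150)
except MotionError as e: print('up',e)
grab()
r=(Ro.from_euler('z',1.6)*Ro.from_euler('x',np.pi)).as_rotvec().tolist()
move_ptp([617.8,86,220],r)
s=observe();print(s['t'],np.round(s['eef_pos'],1),np.round(s['q'],2),np.round(s['wrist_force'],1))
movel([617.8,86,65],r,velocity=120)
s=observe();print(s['t'],np.round(s['eef_pos'],1),np.round(s['q'],2),np.round(s['wrist_force'],1))
snap('scene','s3')
cv2.imwrite('pics/s3c.png',cv2.resize(cv2.imread('pics/s3.png')[60:285,100:330],None,fx=2.6,fy=2.6,interpolation=cv2.INTER_CUBIC))
```

```text
19.3917 [617.2  85.2 219.8] [-1.03  0.59  1.15  1.71 -0.57  1.22  0.29] [-0.1 -0.2  0.4]
20.8333 [618.6  86.   66. ] [-0.91  0.76  0.97  1.81 -0.75  0.98  0.4 ] [ 0.1 -0.7  0.3]
```

View pics/s3c.png

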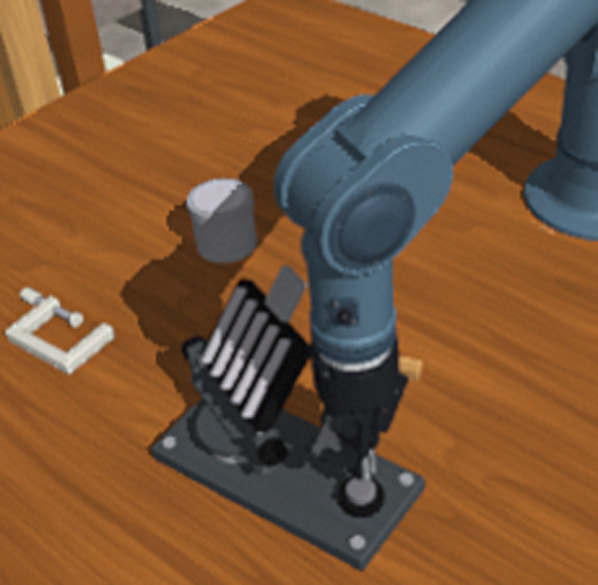

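The gripper is clear of the lamp head, and the fingertips (~(368,465)) are over the button (360,490). Pressing now.

Run:
```python
from g import *
c1=movel([617.8,85,24],velocity=20,contact_N=2)
s=observe();print(c1,np.round(s['eef_pos'],1),np.round(s['wrist_force'],1))
z0=s['eef_pos'][2]
c2=movel([617.8,85,z0-14],velocity=12,contact_N=14)
s=observe();print(c2,s['t'],np.round(s['eef_pos'],1),np.round(s['wrist_force'],1))
hold(.4);s=observe();print(np.round(s['eef_pos'],1),np.round(s['wrist_force'],1))
```

```text
True [617.7  85.6  41.7] [0.8 1.3 4. ]
True 22.6417 [617.7  85.5  38.3] [-0.9  1.5  4.5]
[617.7  85.5  38.3] [-0.8 -0.8  5.3]
```

Run:
```python
from g import *
z=observe()['eef_pos'][2]
for k in range(10):
    z-=1; movel([617.8,85,z],velocity=8); hold(.15)
    s=observe();f=s['wrist_force'];print(round(s['t'],1),round(z,1),np.round(s['eef_pos'],1),np.round(f,1))
    if f[2]>18: break
snap('scene','s4')
```

```text
23.5 37.3 [617.8  85.5  38.2] [-1.3  1.3  8.7]
23.9 36.3 [617.8  85.5  38. ] [-4.5  1.8 14.8]
24.4 35.3 [617.8  85.5  38. ] [-6.   1.8 18.2]
```

Run:
```python
from g import *
for z in [37.5,39,40,41,42,43,44,45,46,48]:
    movel([617.8,85,z],velocity=15); hold(.1)
    s=observe();f=s['wrist_force'];print(round(s['t'],1),z,np.round(s['eef_pos'],1),np.round(f,1))
cv2.imwrite('pics/s4c.png',cv2.resize(cv2.imread('pics/s4.png')[170:285,150:280],None,fx=5,fy=5,interpolation=cv2.INTER_CUBIC))
```

```text
24.8 37.5 [617.7  85.5  38.2] [-1.3  0.2  7.4]
25.2 39 [617.7  85.5  38.9] [-0.3  0.3  4.1]
25.5 40 [617.7  85.5  39.9] [0.  1.1 2.8]
25.9 41 [617.7  85.5  40.9] [-0.9  2.5  2.9]
26.2 42 [617.7  84.8  41.9] [0.6 1.9 2.2]
26.6 43 [617.7  84.7  42.9] [-0.2  1.4  1.6]
26.9 44 [617.7  84.6  43.9] [0.  1.2 1.2]
27.3 45 [617.3  84.7  44.7] [ 0.2  0.7 -0.5]
27.6 46 [617.8  85.   46. ] [0.2 0.1 0.2]
28.0 48 [617.8  85.   48.1] [-0.2  1.1  0.1]
```

View pics/s4c.png

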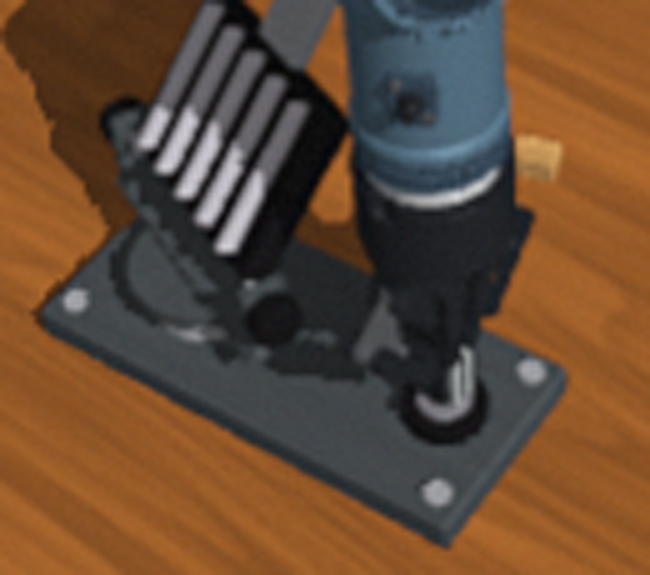

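The fingertips are on the button cap. The spring force acts from z≈44 to 38, which is the full 6 mm, and then there is a hard stop. I'll come away and check the lamp.

Run:
```python
from g import *
movel([617.8,86,230],velocity=150)
try: move_ptp([400,420,330],observe()['eef_rot'])
except MotionError as e: print(e)
print(observe()['t'],observe()['wrist_force'])
a=cv2.imread('pics/s2.png').astype(int);s=snap('scene','s5');b=cv2.imread('pics/s5.png').astype(int)
cv2.imwrite('pics/s5c.png',cv2.resize(cv2.imread('pics/s5.png')[150:285,145:275],None,fx=4.4,fy=4.4,interpolation=cv2.INTER_CUBIC))
```

```text
30.875 [-0.15763309 -0.32082962 -0.54174038]
```

View pics/s5c.png

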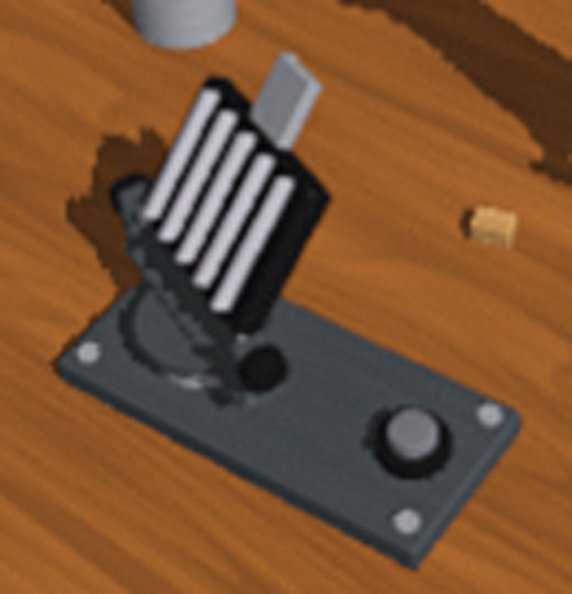

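The lamp is exactly as I left it (head corner at (329,197), knob at (265,369)), and the block is still at (492,228).

```bash
python3 -c "
from station import *
print(sign_off())"
```

```text
the job is handed in; nothing more can be done
None
```

The job is handed in: the lamp head faces the block to within about 0.03 rad and leans forward about 0.61 rad (35°), the button went down its full 6 mm, the block did not move, and the arm came away touching nothing at about 31 s.

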